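# Isolate the microscope lamp supply for lockout

### The arm

A 6-joint arm with a two-finger parallel gripper is mounted at the origin on the work surface. World frame = base frame: x ahead of the robot, y to its left, z up, the work surface at z = 0. Lengths are in m, angles in rad, forces in N, time in s.
With the tool pointing down it reaches from about 0.35 to 0.775 m from the base axis. Payload 5.5 kg.
Tool frame: the origin (TCP) lies midway between the tips of the shut fingers; the grasp point (between the pads) lies env.grasp_offset behind it (env.grasp_offset is the distance from the TCP to the grasp point, in m); z points along the fingers, y is the line along which they close (so a half turn about z gives the same grasp; the last joint's range is limited). The gripper opens to 85 mm and grips with 20 to 120 N. Pads are 22 mm wide; open, the fingers measure 114 mm over their backs; the gripper's body (76 mm by 85 mm) begins 54 mm behind the grasp point. The pads swing forward as they close: fully open they stand 13 mm farther back than shut.
Start: joints at [1.061, 0.313, 0.046, 1.304, 0, 1.431], TCP at [0.208, 0.536, 0.231] pointing down, gripper open.
Joint ranges: [-2.76, 2.76], [-0.86, 1.69], [-1.03, 1.26], [-2.2, 2.34], [-1.47, 1.5], [-3.14, 3.14]. Speed limits (rad/s): [2.57, 2.57, 3.14, 3.14, 3.14, 3.14].

### API

Orientations are given as a unit quaternion [w, x, y, z].
In Python, from workcell import monitor, viewer, order, env gives the robot as it stands.
- The arm moves only by the tool carry_out, never from a script. Its argument "plan" is a list that holds one entry, the list of rows, each a list of 7 numbers: the turn, a rotation vector about the world's x, y, z in rad, then the shift along the world's x, y, z in mm, then the finger opening in mm, from 0 to 85.4. A call has 1 to 20 rows; each row is the pose to reach, as a shift and turn from the pose commanded when the call began; what a row does not reach only later rows make up. A row lasts 1/10 s, in which the tool goes at most 50 mm and 8.59 degrees, less where a joint would pass 70% of its speed; a pose out of reach is approached as far as the arm can. A call with a gripper value outside its range is refused whole. The fingers move at their own pace and stop on an object; "squeeze" is the grip in N (left out, the last holds). Time passes only in rows, so rows that repeat a pose let the fingers close. It gives the time, the measured TCP pose, the force, the opening and the grip force at its end, in the units of the state.
- monitor.get_state(): the state, without advancing time (a new reading comes with each control period).
- viewer.read_camera(name): name is "side" or "top"; returns the picture (420x560x3 uint8, red, green, blue); there is no depth.
- viewer.calibration(name): a dict with "K" (3x3 intrinsics, pixels), "eye" and "rotation" of the camera in the world. Camera axes: x right, y down, z forward; pixel columns grow to the right and rows downward; lengths in m; the calibration is good to about 2 mm. A picture is of the moment at which its call begins. calibration takes no time and is no camera call.
- order.hand_in(): hands the job in; it is judged then, once.
The state is a dict: "clock": time; "joint_pos": joint angles; "qvel": joint speeds; "tau": joint torques, N m; "tcp_pos": TCP position; "orientation": TCP orientation; "wrist_force": force on the tool from outside, world axes, zero at the start; "ft_torque": the same for the moment, N m; "finger_gap": finger opening in m; "grip_force": force on a finger pad.
Only numpy, scipy, OpenCV 4.12 (cv2) and the standard library are available. Lean on these libraries where they do the work, as an engineer would, in place of code of your own. Each camera call takes 0.05 s, during which the arm holds its last target. There are 200 camera calls.

### The job

Make the microscope's lamp supply safe for service: first push its toggle switch up the slope to off, then turn the red isolator handle all the way round to off so that its white pointer stands at the red mark, and then swing the blue lockout hasp fully out over the side of the box. Do not shift or upset the bottle, the dishes or the padlock standing around it.

Things in the scene. Friction and masses are not known exactly. Their poses are not given: they have to be found in the camera images.
- panel: Grey control face of a cream lamp supply (200 deep x 210 wide x 179 high, fixed to the bench, turned side-on to the robot), sloping 33 degrees from level. Origin: on the face, on the isolator handle's axis. x points up the slope, y across it to the left for someone facing it, z straight out of it. The face spans x -95 to +105, y -105 to +105.
- rail_mid (a point): Middle of the axis of a fixed round steel guard rail, 12 thick, that runs across the face at panel x = 66, 76 out from the face, on posts of the same bar at panel y = -98 and +98. It clears a tool held square to the face but is in the way of one held vertical over the handle.
- toggle_tip (a point): Centre of the ball (12 diameter) at the end of the steel toggle lever, which is 9 thick and has its pivot on the face at panel x = 0, y = +70, z = 0; the ball centre is 40 from the pivot. The lever stands in a steel bush of 26 diameter, 5 high.
- toggle (a joint): Toggle lever angle: 0 = on, leaning 0.45 rad down the slope (panel -x); 0.9 = off, leaning 0.45 rad up the slope (panel +x), against a stop. Stays where it is left; about 0.04 N m to move.
- handle_grip (a point): Point on the isolator handle's axis, 38 out from the face, where to grip it. The handle is a red bar 70 long, 16 wide, from 14 to 48 out from the face, centred on the panel origin, on a black hub of 48 diameter reaching 15 out. A white mark on one end of its top is the pointer.
- handle (a joint): Isolator handle angle. 0 = on: bar along panel x, white pointer up the slope at the green mark. It grows as the handle turns anticlockwise seen from in front of the face (panel x towards y). 1.571 = off: bar along panel y, pointer to the left at the red mark, against a stop. It stays where it is left; about 0.15 N m to turn.
- hasp_tab (a point): Point 30 out from the face on the axis of the hasp's upright finger post (14 diameter, from 9 to 40 out from the face). The hasp is a blue plate 66 x 26 x 4 with a padlock hole, 5 to 9 mm off the face, on a pivot parallel to panel z at panel x = -20, y = -80; the post's axis is 45 from the pivot.
- hasp (a joint): Hasp angle. 0 = stowed, pointing up the slope (panel x). It grows as the hasp swings clockwise seen from in front of the face (panel x towards -y). 1.571 = fully out, pointing along panel -y beyond the right side of the box, against a stop. It stays where it is left; about 0.06 N m to move.
- reagent: Bystander: upright amber bottle with white cap, 48 diameter, 85 high; origin at the centre of its underside. Stands on the bench behind the console's high back.
- dishes: Bystander: pale blue stack of culture dishes, 86 diameter, 30 high; origin at the centre of its underside. On the bench before the console's low front edge, to the right.
- padlock: Bystander: red padlock lying flat on the bench before the console's low front edge, to the left; body 40 x 36 x 20 with a steel shackle along its own +x; origin at the centre of its underside.

How it is judged:
On the way, in this order (a step that is already met when the one before it is completed fails the run):
1. the toggle is pushed up the slope to off (value of joint toggle above 0.72 rad), for 0.2 s.
2. the isolator handle is turned to off (value of joint handle above 1.43 rad), for 0.2 s.
3. the hasp is swung fully out (value of joint hasp above 1.38 rad), for 0.2 s.
At the end, for the whole second after the job is handed in: The toggle is off (joint above 0.72 of 0.9 rad), the handle is off (above 1.43 of 1.571 rad), the hasp is out (above 1.38 of 1.571 rad), all three are at rest, and the bottle, dishes and padlock are within 20 mm of where they stood, the bottle upright within 0.3 rad (value of joint toggle above 0.72 rad and value of joint handle above 1.43 rad and value of joint hasp above 1.38 rad and velocity of joint toggle between -0.05 and 0.05 rad/s and velocity of joint handle between -0.05 and 0.05 rad/s and velocity of joint hasp between -0.05 and 0.05 rad/s and distance of each of reagent, dishes, padlock from where it was at the start of the episode below 0.02 m and angle between reagent's own z axis and vertical below 0.3 rad); the robot touches nothing.
It fails at once if the bottle, dishes or padlock is shifted by more than 20 mm or the bottle is tipped (not (distance of each of reagent, dishes, padlock from where it was at the start of the episode below 0.02 m and angle between reagent's own z axis and vertical below 0.3 rad)).
It also fails if it takes over 66 s, if anything falls off the work surface, if the arm or the gripper's body presses on something with over 40 N, if the wrist force passes 120 N, or if a joint passes its speed limit or range.

## Working session

There is one attempt and no reset: what is moved stays moved. The work goes in short steps, Python scripts to look and compute and a tool call to move; the robot and the scene stay as the last step left them, time stands still between calls to the robot, and variables do not carry over. Pictures are saved under pics/ and viewed, at most 12 in all, crops included, and the job is handed in when it is done.

Besides the shell and the picture viewer there is one more tool, called after "Emit:" as name(argument=value, ...) on one line, values as JSON. carry_out: Moves the arm, as the interface text tells. Its arguments: {"type":"object","properties":{"plan":{"type":"array","items":{"type":"array","items":{"type":"array","items":{"type":"number"}}}},"squeeze":{"type":"number"}},"required":["plan"]}

```bash
mkdir -p pics; ls
python3 - <<'E'
from workcell import monitor, viewer, order, env
import cv2
for n in("side","top"):
    im=viewer.read_camera(n); cv2.imwrite(f"pics/{n}0.png",im[:,:,::-1]); c=viewer.calibration(n); print(n,c)
s=monitor.get_state(); print(s["clock"],s["tcp_pos"],s["orientation"],env.grasp_offset)
E
```

```text
pics
side {'K': array([[445.18231056,   0.        , 280.73919342],
       [  0.        , 445.18231056, 212.28636117],
       [  0.        ,   0.        ,   1.        ]]), 'eye': array([ 0.47134021, -0.51265335,  0.74826794]), 'rotation': array([-0.3710056 ,  0.92674125, -0.05073555,  0.0305189 ])}
top {'K': array([[430.017145  ,   0.        , 275.28613357],
       [  0.        , 430.017145  , 204.96747257],
       [  0.        ,   0.        ,   1.        ]]), 'eye': array([0.38328191, 0.06293726, 0.94536737]), 'rotation': array([-0.07810491,  0.70701659, -0.6983765 ,  0.0793563 ])}
0.1 [0.20759787 0.53571978 0.23050202] [-2.70104614e-04  1.83848343e-01  9.82954266e-01 -7.90735054e-04] 0.0187
```

View pics/side0.png

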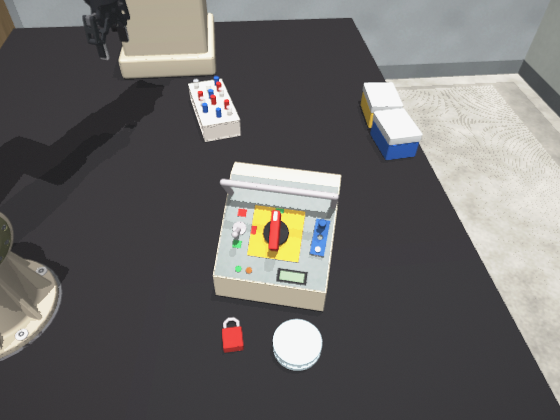

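View pics/top0.png

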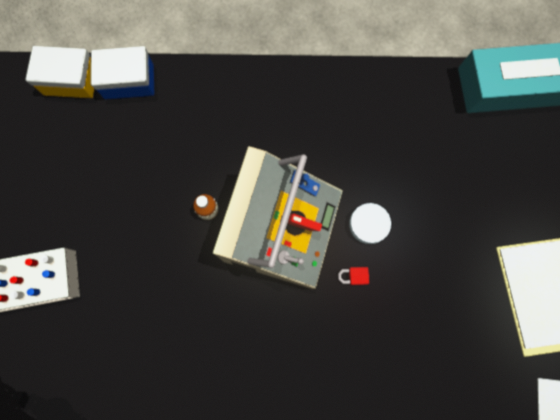

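The side view shows the console at about (280,235), with the toggle near (237,232), the handle near (275,232) and the hasp near (320,238). In the top view the console is at about (285,220), the bottle at (205,206), the dishes at (370,223) and the padlock at (357,276). I'll enlarge both.

Run:
```python
import cv2
a=cv2.imread("pics/side0.png")[155:315,205:355]; b=cv2.imread("pics/top0.png")[140:300,205:355]
c=cv2.hconcat([cv2.resize(x,None,fx=2.66,fy=3.7) if 0 else cv2.resize(x,None,fx=2.6,fy=2.6,interpolation=cv2.INTER_CUBIC) for x in (a,b)])
cv2.imwrite("pics/c0.png",c); print(c.shape)
```

```text
(416, 780, 3)
```

View pics/c0.png

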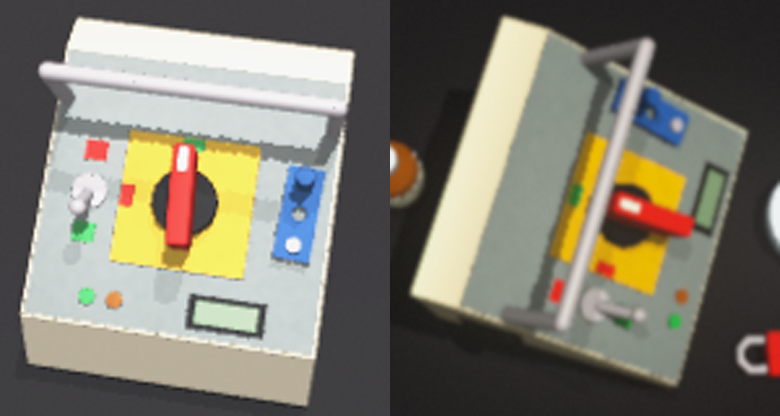

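Side crop: handle top runs from about (182,148) to (178,240), toggle ball at (78,208), hasp pivot at (293,245) and post at (306,175). Top crop: the same points are at (617,205) to (690,226), (640,315), (678,125) and (652,98). I'll triangulate them and fit the panel frame.

```bash
cat > h.py <<'E'
import numpy as np, cv2
from scipy.spatial.transform import Rotation as R
from scipy.optimize import least_squares
from workcell import monitor, viewer, order, env
q2R=lambda q: R.from_quat(np.r_[q[1:],q[0]])
def P(n):
    c=viewer.calibration(n); r=q2R(c["rotation"]).as_matrix()
    return c["K"]@np.c_[r.T,-r.T@c["eye"]]
PS,PT=P("side"),P("top")
def tri(a,b):
    X=cv2.triangulatePoints(PS,PT,np.array(a,float).reshape(2,1),np.array(b,float).reshape(2,1))[:,0]
    X=X[:3]/X[3]; e=[]
    for M,p in((PS,a),(PT,b)):
        y=M@np.r_[X,1]; e.append(y[:2]/y[2]-p)
    return X,np.round(np.r_[e[0],e[1]],1)
def proj(M,X):
    y=M@np.r_[X,1]; return y[:2]/y[2]
def frame(o,yaw):  # panel->world: x up slope, y left, z out
    return np.array(o),(R.from_euler('z',yaw)*R.from_euler('y',-np.radians(33)))
E
python3 - <<'E'
from h import *
pts={ # crop pixels side, top ; panel coords if known (mm)
'fl':((22,316),(677,384),(-95,105,0)),'fr':((311,347),(747,131),(-95,-105,0)),
'yUL':((132,128),(551,258),None),'yUR':((260,146),(592,135),None),'yLR':((243,278),(686,173),None),'yLL':((110,262),(655,293),None),
'ball':((78,208),(640,315),(-17.4,70,36)),'hpiv':((293,245),(678,125),(-20,-80,9)),'post':((306,175),(652,98),(25,-80,40)),
'hu':((183,147),(616,204),(35,0,48)),'hl':((178,242),(692,227),(-35,0,48)),
'railL':((42,70),(565,322),(66,98,76)),'railR':((344,106),(648,45),(66,-98,76))}
obs=[]
for k,(a,b,w) in pts.items():
    a=np.array(a)/2.6+[205,155]; b=(np.array(b)-[390,0])/2.6+[205,140]
    X,e=tri(a,b); print(k,np.round(X*1e3),e)
    if w: obs.append((k,a,b,np.array(w)/1e3))
def f(p):
    o,r=frame(p[:3],p[3]); return np.concatenate([np.r_[proj(PS,o+r.apply(w))-a,proj(PT,o+r.apply(w))-b] for k,a,b,w in obs])
s=least_squares(f,[.4,.05,.1,2.9],loss='soft_l1'); print(s.x)
for (k,*_),e in zip(obs,s.fun.reshape(-1,4)): print(k,e.round(1))
o,r=frame(s.x[:3],s.x[3]); print(r.as_matrix().round(3))
E
```

```text
fl [415. -20.  68.] [-0.9  0.2 -0.1 -0.9]
fr [613. -76.  82.] [-0.5  0.2 -0.  -0.5]
yUL [502.  78. 151.] [-1.7  0.4 -0.1 -1.9]
yUR [592.  49. 153.] [-1.3  0.4 -0.1 -1.4]
yLR [573. -25.  99.] [-0.1  0.  -0.  -0.1]
yLL [481.  -1.  98.] [-0.5  0.1 -0.  -0.5]
ball [461.  13. 142.] [-0.9  0.2 -0.1 -0.9]
hpiv [607. -17. 121.] [-0.8  0.2 -0.  -0.8]
post [616.   6. 166.] [-1.2  0.4 -0.  -1.3]
hu [535.  32. 175.] [-0.9  0.2 -0.1 -1. ]
hl [525. -25. 143.] [-1.2  0.3 -0.1 -1.2]
railL [446.  66. 224.] [ 0.3 -0.1  0.   0.3]
railR [637.  13. 223.] [-1.5  0.5 -0.  -1.6]
[0.53697196 0.02753405 0.12216447 1.29597074]
fl [-1.5 -0.2  0.5 -0.5]
fr [ 0.8  4.3 -0.2 -0.6]
ball [-1.1 -0.2 -0.2 -0.8]
hpiv [-0.7 -0.1 -1.3 -0.9]
post [-2.3 -0.3  0.5 -0.6]
hu [ 0.8 -1.6  0.9 -3.2]
hl [-3.1  0.9  0.7  0.6]
railL [ 0.8  0.4 -0.7 -0. ]
railR [-3.   0.5 -1.1 -0.3]
[[ 0.228 -0.962 -0.148]
 [ 0.807  0.271 -0.524]
 [ 0.545  0.     0.839]]
```

```bash
cat >> h.py <<'E'
O=[.53697,.02753,.12216]; YAW=1.296
def tgt(p,ang=0):   # TCP at panel point p (mm), tool x at panel angle ang, tool z into the face
    o,r=frame(O,YAW); Rp=r*R.from_euler('z',ang)*R.from_euler('x',np.pi)
    return o+r.apply(np.array(p)/1e3),Rp
def delta(pos,ori,p,ang=0):
    t,Rt=tgt(p,ang); Rs=q2R(np.array(ori)); return np.r_[(Rt*Rs.inv()).as_rotvec().round(4),((t-pos)*1e3).round(1)]
E
python3 - <<'E'
from h import *
pts={'fl':((22,316),(677,384),(-95,105,0)),'ball':((78,208),(640,315),(-17.4,70,36)),'hpiv':((293,245),(678,125),(-20,-80,9)),'post':((306,175),(652,98),(25,-80,40)),'railL':((42,70),(565,322),(66,98,76)),'railR':((344,106),(648,45),(66,-98,76))}
A=[np.array(a)/2.6+[205,155] for a,b,w in pts.values()];B=[(np.array(b)-[390,0])/2.6+[205,140] for a,b,w in pts.values()];W=[np.array(w)/1e3 for *_,w in pts.values()]
def f(p):
    o,r=frame(p[:3],p[3]); return np.concatenate([np.r_[proj(PS,o+r.apply(w))-a,proj(PT,o+r.apply(w))-b] for a,b,w in zip(A,B,W)])
s=least_squares(f,[.53,.03,.122,1.3]); print(s.x,s.fun.round(1).reshape(-1,4))
o,r=frame(s.x[:3],s.x[3])
out=[]
for n,M,(u0,v0) in(("side",PS,(205,155)),("top",PT,(205,140))):
    im=cv2.resize(cv2.imread(f"pics/{n}0.png")[v0:v0+160,u0:u0+150],None,fx=2.6,fy=2.6,interpolation=cv2.INTER_CUBIC)
    def L(ws,c=(255,0,255)):
        q=[tuple(int(t) for t in ((proj(M,o+r.apply(np.array(w)/1e3))-[u0,v0])*2.6)) for w in ws]
        cv2.polylines(im,[np.array(q)],True,c,1,cv2.LINE_AA)
    L([(-95,105,0),(-95,-105,0),(105,-105,0),(105,105,0)]); L([(35,8,48),(35,-8,48),(-35,-8,48),(-35,8,48)])
    L([(66,98,76),(66,-98,76)]); L([(0,70,0),(-17.4,70,36)]); L([(-20,-80,9),(25,-80,9),(25,-80,40)]);out.append(im)
cv2.imwrite("pics/ov.png",cv2.hconcat(out))
E
```

```text
[0.53769846 0.02671921 0.12269606 1.29313386] [[-1.2 -0.1  0.8 -0.8]
 [-0.7 -0.2  0.1 -1.2]
 [-0.3  0.2 -0.7 -1.2]
 [-1.8 -0.1  1.1 -1. ]
 [ 1.3  0.4 -0.3 -0.6]
 [-2.4  0.7 -0.5 -0.7]]
```

View pics/ov.png

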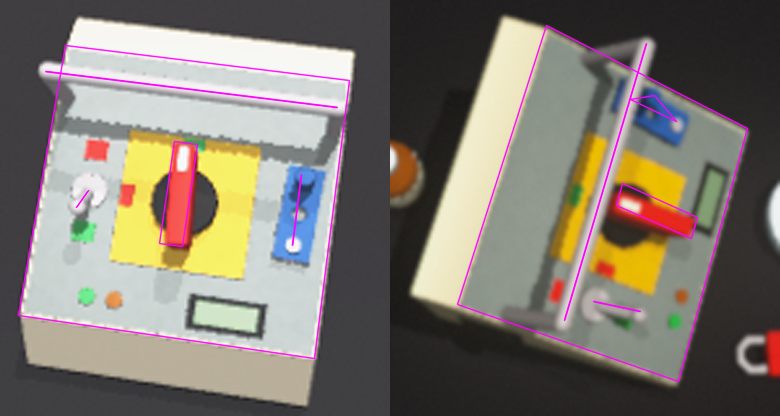

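The overlay agrees with the pictures to about 3 mm. The rail, hasp, toggle and face edges all line up, so I'll start moving.

```bash
sed -i 's/^O=.*/O=[.5375,.027,.1225]; YAW=1.294/' h.py
python3 - <<'E'
from h import *
s=monitor.get_state()
print(delta(s["tcp_pos"],s["orientation"],(-55,70,110)), tgt((-55,70,110))[0])
o,r=frame(O,YAW); print((r.as_matrix()).round(4))
E
```

```text
[ 5.6500e-01  2.7940e-01 -1.4341e+00  2.3360e+02 -5.9160e+02 -4.5700e+01] [ 0.44118715 -0.05587169  0.18479862]
[[ 0.2292 -0.9619 -0.1488]
 [ 0.8067  0.2733 -0.5239]
 [ 0.5446 -0.      0.8387]]
```

Emit:
carry_out(plan=[[[0, 0, 0, 0, 0, 50, 40], [0, 0, 0, 0, 0, 100, 20], [0, 0, 0, 0, 0, 160, 0], [0.06, 0.03, -0.14, 20, -50, 170, 0], [0.11, 0.06, -0.29, 40, -100, 170, 0], [0.17, 0.08, -0.43, 60, -150, 170, 0], [0.23, 0.11, -0.57, 80, -200, 170, 0], [0.28, 0.14, -0.72, 100, -250, 170, 0], [0.34, 0.17, -0.86, 120, -300, 170, 0], [0.4, 0.2, -1.0, 140, -350, 170, 0], [0.45, 0.22, -1.15, 160, -400, 170, 0], [0.51, 0.25, -1.29, 180, -450, 170, 0], [0.565, 0.279, -1.434, 200, -500, 170, 0], [0.565, 0.279, -1.434, 215, -550, 160, 0], [0.565, 0.279, -1.434, 234, -592, 120, 0], [0.565, 0.279, -1.434, 234, -592, 120, 0], [0.565, 0.279, -1.434, 234, -592, 120, 0], [0.565, 0.279, -1.434, 234, -592, 120, 0], [0.565, 0.279, -1.434, 234, -592, 120, 0]]])

```text
clock: 2.0
tcp_pos: [0.4415, -0.055, 0.3518]
orientation: [-0.171, 0.765, 0.578, 0.227]
wrist_force: [-0.5, 1.5, -0.4]
finger_gap: 0.0004
grip_force: 0.0
```

```bash
cat > d.py <<'E'
from h import *; import sys
# args: x y z ang ; prints state in the panel frame and delta to target
s=monitor.get_state(); o,r=frame(O,YAW)
print("t",round(s["clock"],2),"panel",r.inv().apply(s["tcp_pos"]-o).__mul__(1e3).round(1),"j",np.round(s["joint_pos"],2),"F",np.round(s["wrist_force"],1),"gap",round(s["finger_gap"],4))
a=[float(v) for v in sys.argv[1:]]
for i in range(0,len(a),4): print(a[i:i+4],delta(s["tcp_pos"],s["orientation"],a[i:i+3],a[i+3]))
E
python3 d.py -55 70 60 0 -55 70 26 0 -5 70 26 0
```

```text
t 2.0 panel [ 36.7  70.  249.6] j [-0.67  0.12 -0.03  1.66  0.53  1.11] F [-0.5  1.5 -0.4] gap 0.0004
[-55.0, 70.0, 60.0, 0.0] [ 5.000e-04  1.500e-03  5.000e-04  7.100e+00  2.530e+01 -2.089e+02]
[-55.0, 70.0, 26.0, 0.0] [ 5.000e-04  1.500e-03  5.000e-04  1.220e+01  4.310e+01 -2.375e+02]
[-5.0, 70.0, 26.0, 0.0] [ 5.000e-04  1.500e-03  5.000e-04  2.370e+01  8.350e+01 -2.102e+02]
```

Emit:
carry_out(plan=[[[0, 0, 0, 1, 5, -45, 0], [0, 0, 0, 3, 10, -90, 0], [0, 0, 0, 5, 16, -135, 0], [0, 0, 0, 6, 21, -175, 0], [0, 0, 0, 7, 25, -209, 0], [0, 0, 0, 9, 34, -223, 0], [0, 0, 0, 12, 43, -237, 0], [0, 0, 0, 12, 43, -237, 0], [0, 0, 0, 12, 43, -237, 0]]])

```text
clock: 2.9
tcp_pos: [0.4539, -0.012, 0.1156]
orientation: [-0.17, 0.764, 0.579, 0.227]
wrist_force: [-0.5, 0.8, -0.8]
finger_gap: 0.0
grip_force: 0.0
```

```bash
cat > v.py <<'E'
from h import *; import sys
k=sys.argv[1]; out=[]
for n,(u0,v0) in(("side",(205,155)),("top",(205,140))):
    im=viewer.read_camera(n)[v0:v0+160,u0:u0+150,::-1]
    out.append(cv2.resize(im,None,fx=2.6,fy=2.6,interpolation=cv2.INTER_CUBIC))
cv2.imwrite(f"pics/{k}.png",cv2.hconcat(out))
E
python3 v.py a1; python3 d.py -5 70 26 0 -30 70 26 0
```

```text
t 3.0 panel [-55.   68.9  27.6] j [-0.58  0.23 -0.5   1.02  0.55  1.22] F [ 0.7 -0.4  0.2] gap -0.0001
[-5.0, 70.0, 26.0, 0.0] [2.40e-03 4.00e-03 1.00e-04 1.06e+01 4.15e+01 2.58e+01]
[-30.0, 70.0, 26.0, 0.0] [2.40e-03 4.00e-03 1.00e-04 4.90e+00 2.13e+01 1.22e+01]
```

View pics/a1.png

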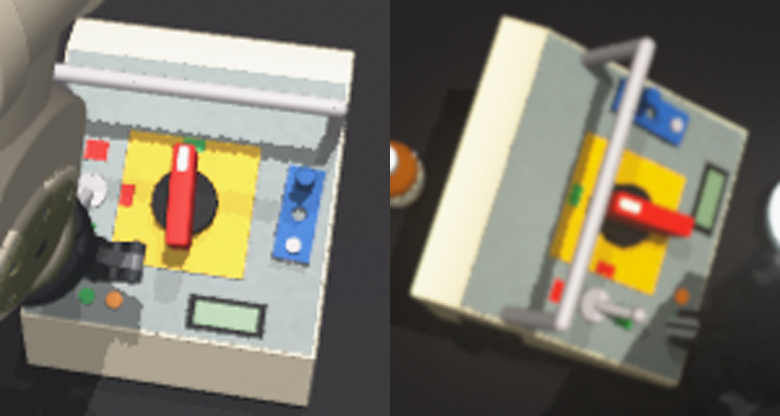

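Run:
```python
from h import *
s=monitor.get_state(); p=s["tcp_pos"]; z=q2R(s["orientation"]).as_matrix()
print(z.round(2))
for d in(0,.06,.15):
    X=p-z[:,2]*d; print(d,X.round(3),(proj(PS,X)-[205,155])*2.6,(proj(PT,X)-[205,140])*2.6+[390,0])
print((tri(np.array([140,262])/2.6+[205,155],(np.array([695,322])-[390,0])/2.6+[205,140])))
```

```text
[[ 0.23  0.96  0.15]
 [ 0.81 -0.27  0.52]
 [ 0.54  0.   -0.84]]
0 [ 0.455 -0.013  0.116] [ 70.72337742 262.98476942] [673.31738852 324.86469048]
0.06 [ 0.445 -0.044  0.166] [ 53.70788408 253.87473066] [725.27819538 332.4946243 ]
0.15 [ 0.432 -0.091  0.242] [ 22.43062013 237.12898716] [817.50887767 346.03779355]
(array([ 0.4795614 , -0.02748293,  0.12637257]), array([-12.4,   2. ,  -0.3, -12.5]))
```

The closed fingers sit below the toggle as computed: the TCP projects to top crop (673,325), and the fingers are visible there. In the side view the body hides them. Next I push up the slope.

Emit:
carry_out(plan=[[[0, 0, 0, 2, 10, 5, 0], [0, 0, 0, 4, 18, 11, 0], [0, 0, 0, 5, 24, 15, 0], [0, 0, 0, 7, 29, 18, 0], [0, 0, 0, 8, 33, 20, 0], [0, 0, 0, 9, 36, 22, 0], [0, 0, 0, 10, 39, 24, 0], [0, 0, 0, 11, 41, 26, 0], [0, 0, 0, 11, 41, 26, 0], [0, 0, 0, 11, 41, 26, 0]]])

```text
clock: 4.0
tcp_pos: [0.4648, 0.0284, 0.1403]
orientation: [-0.171, 0.765, 0.578, 0.227]
wrist_force: [-0.1, -0.6, 0.9]
finger_gap: 0.0004
grip_force: 0.0
```

```bash
python3 d.py -5 70 26 0; python3 v.py a2
```

```text
t 4.0 panel [-5.8 70.3 25. ] j [-0.48  0.18 -0.49  1.03  0.56  1.33] F [-0.1 -0.6  0.9] gap 0.0004
[-5.0, 70.0, 26.0, 0.0] [2.0e-04 1.6e-03 9.0e-04 3.0e-01 1.0e-01 1.3e+00]
```

View pics/a2.png

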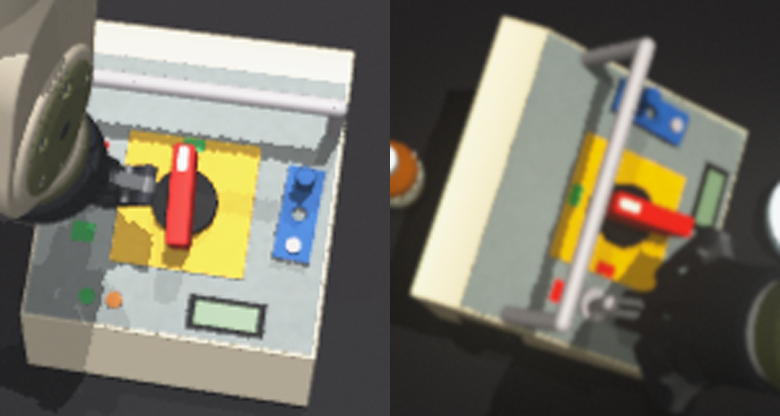

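In the top view the toggle has left its "on" lean, and the fingers at about (625,305) are against it. There is no stop force yet, so I push a little further.

Emit:
carry_out(plan=[[[0, 0, 0, 0.5, 1.6, 1.1, 0], [0, 0, 0, 0.9, 3.2, 2.2, 0], [0, 0, 0, 1.1, 4, 2.7, 0], [0, 0, 0, 1.1, 4, 2.7, 0]]])

```text
clock: 4.5
tcp_pos: [0.466, 0.0322, 0.1431]
orientation: [-0.17, 0.765, 0.578, 0.227]
wrist_force: [-0.3, -0.8, 0.5]
finger_gap: 0.0002
grip_force: 0.6
```

```bash
python3 d.py
```

```text
t 4.5 panel [-0.9 70.2 25.2] j [-0.47  0.18 -0.49  1.03  0.56  1.34] F [-0.3 -0.8  0.5] gap 0.0002
```

Emit:
carry_out(plan=[[[0, 0, 0, 0.5, 1.6, 1.1, 0], [0, 0, 0, 0.9, 3.2, 2.2, 0], [0, 0, 0, 0.9, 3.2, 2.2, 0]]])

```text
clock: 4.8
tcp_pos: [0.4666, 0.0344, 0.1446]
orientation: [-0.169, 0.766, 0.578, 0.226]
wrist_force: [-2.0, -5.6, -4.3]
finger_gap: -0.0
grip_force: 3.4
```

Emit:
carry_out(plan=[[[0, 0, 0, 0.5, 1.6, 1.1, 0], [0, 0, 0, 0.9, 3.2, 2.2, 0], [0, 0, 0, 0.9, 3.2, 2.2, 0]]])

```text
clock: 5.1
tcp_pos: [0.4667, 0.0351, 0.145]
orientation: [-0.168, 0.767, 0.578, 0.223]
wrist_force: [-3.7, -16.8, -10.5]
finger_gap: 0.0002
grip_force: 8.8
```

The toggle is against its stop, with about 20 N. I back off and go to the handle.

```bash
python3 d.py -25 70 26 0 -25 70 110 0 0 0 110 0 0 0 60 0
```

```text
t 5.1 panel [ 2.6 70.3 25.1] j [-0.46  0.17 -0.48  1.03  0.55  1.36] F [ -3.7 -16.8 -10.5] gap 0.0002
[-25.0, 70.0, 26.0, 0.0] [ 1.07e-02 -2.90e-03  2.00e-03 -6.20e+00 -2.28e+01 -1.43e+01]
[-25.0, 70.0, 110.0, 0.0] [ 1.07e-02 -2.90e-03  2.00e-03 -1.87e+01 -6.68e+01  5.62e+01]
[0.0, 0.0, 110.0, 0.0] [ 1.07e-02 -2.90e-03  2.00e-03  5.44e+01 -6.58e+01  6.98e+01]
[0.0, 0.0, 60.0, 0.0] [ 1.07e-02 -2.90e-03  2.00e-03  6.19e+01 -3.96e+01  2.79e+01]
```

Emit:
carry_out(plan=[[[0, 0, 0, -7, -25, -16, 0], [0, 0, 0, -14, -47, 19, 0], [0, 0, 0, -19, -69, 54, 0], [0, 0, 0, 15, -69, 61, 20], [0, 0, 0, 54, -68, 68, 42], [0, 0, 0, 54, -68, 68, 42], [0, 0, 0, 58, -55, 47, 42], [0, 0, 0, 61, -42, 26, 42], [0, 0, 0, 61, -42, 26, 42], [0, 0, 0, 61, -42, 26, 42]]])

```text
clock: 6.1
tcp_pos: [0.528, -0.0029, 0.1736]
orientation: [-0.171, 0.765, 0.578, 0.227]
wrist_force: [0.2, -0.6, -0.1]
finger_gap: 0.0417
grip_force: 0.0
```

```bash
python3 d.py 0 0 22 0; python3 v.py a3
```

```text
t 6.1 panel [ 1.6  1.  59.9] j [-0.48  0.28 -0.27  1.15  0.56  1.33] F [ 0.2 -0.6 -0.1] gap 0.0417
[0.0, 0.0, 22.0, 0.0] [-1.00e-04  6.00e-04  1.00e-04  6.20e+00  1.83e+01 -3.27e+01]
```

View pics/a3.png

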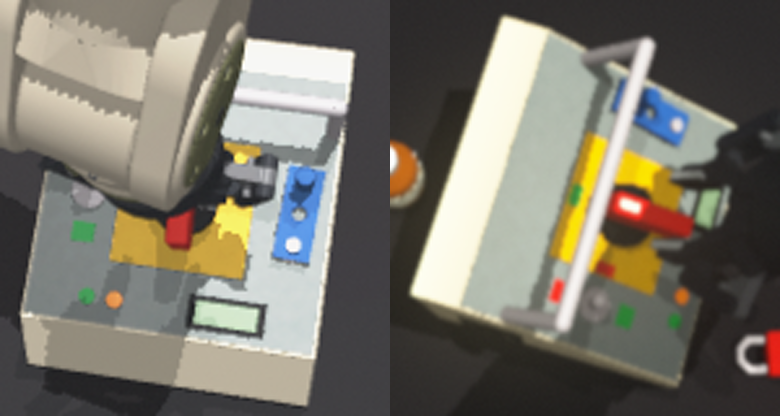

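Top view: the open fingers straddle the red bar, and the toggle stands off. I descend and grip lightly.

Emit:
carry_out(plan=[[[0, 0, 0, 2, 6, -11, 42], [0, 0, 0, 4, 12, -22, 42], [0, 0, 0, 6, 18, -32, 42], [0, 0, 0, 6, 18, -32, 42], [0, 0, 0, 6, 18, -32, 10], [0, 0, 0, 6, 18, -32, 10], [0, 0, 0, 6, 18, -32, 10], [0, 0, 0, 6, 18, -32, 10], [0, 0, 0, 6, 18, -32, 10], [0, 0, 0, 6, 18, -32, 10]]], squeeze=30)

```text
clock: 7.2
tcp_pos: [0.5334, 0.0144, 0.1423]
orientation: [-0.171, 0.766, 0.577, 0.226]
wrist_force: [-7.4, -1.5, 5.5]
finger_gap: 0.0155
grip_force: 29.4
```

```bash
python3 d.py 0 0 22 0.39 0 0 22 0.79 0 0 22 1.18 0 0 22 1.57 0 0 22 1.62; python3 -c "
from h import *
print(monitor.get_state()['ft_torque'])"
```

```text
t 7.2 panel [-0.3  0.5 23.8] j [-0.44  0.3  -0.33  1.05  0.57  1.38] F [-7.4 -1.5  5.5] gap 0.0155
[0.0, 0.0, 22.0, 0.39] [-0.0575 -0.2046  0.3286  0.8     1.1    -1.4   ]
[0.0, 0.0, 22.0, 0.79] [-0.1171 -0.4141  0.6641  0.8     1.1    -1.4   ]
[0.0, 0.0, 22.0, 1.18] [-0.1753 -0.6182  0.9913  0.8     1.1    -1.4   ]
[0.0, 0.0, 22.0, 1.57] [-0.2335 -0.8224  1.3184  0.8     1.1    -1.4   ]
[0.0, 0.0, 22.0, 1.62] [-0.2409 -0.8486  1.3603  0.8     1.1    -1.4   ]
[-0.17541362  1.15931115  0.92028033]
```

Emit:
carry_out(plan=[[[0, 0, 0, -1, 0, 0, 10], [-0.02, -0.07, 0.11, -1, 0, 0, 10], [-0.04, -0.136, 0.218, -1, 0, 0, 10], [-0.058, -0.204, 0.327, -1, 0, 0, 10], [-0.078, -0.272, 0.436, -1, 0, 0, 10], [-0.097, -0.341, 0.545, -1, 0, 0, 10], [-0.117, -0.409, 0.654, -1, 0, 0, 10], [-0.117, -0.409, 0.654, -1, 0, 0, 10]]])

```text
clock: 8.0
tcp_pos: [0.5347, 0.0143, 0.1426]
orientation: [-0.07, 0.487, 0.825, 0.276]
wrist_force: [0.9, 1.9, 3.1]
finger_gap: 0.0152
grip_force: 29.6
```

```bash
python3 d.py 0 0 22 1.18 0 0 22 1.57 0 0 22 1.62
```

```text
t 8.0 panel [ 0.1 -0.8 23.9] j [-0.44  0.3  -0.33  1.05  0.57  0.59] F [0.9 1.9 3.1] gap 0.0152
[0.0, 0.0, 22.0, 1.18] [-0.0607 -0.2043  0.3361 -0.5     1.1    -1.6   ]
[0.0, 0.0, 22.0, 1.57] [-0.1197 -0.4088  0.6629 -0.5     1.1    -1.6   ]
[0.0, 0.0, 22.0, 1.62] [-0.1273 -0.435   0.7048 -0.5     1.1    -1.6   ]
```

Low forces, and the handle is turning. I continue to about 1.62 rad.

Emit:
carry_out(plan=[[[-0.02, -0.068, 0.11, 0, 0, 0, 10], [-0.04, -0.136, 0.22, 0, 0, 0, 10], [-0.06, -0.204, 0.33, 0, 0, 0, 10], [-0.08, -0.272, 0.44, 0, 0, 0, 10], [-0.1, -0.341, 0.55, 0, 0, 0, 10], [-0.12, -0.409, 0.66, 0, 0, 0, 10], [-0.127, -0.435, 0.705, 0, 0, 0, 10], [-0.127, -0.435, 0.705, 0, 0, 0, 10], [-0.127, -0.435, 0.705, 0, 0, 0, 10]]])

```text
clock: 8.9
tcp_pos: [0.5358, 0.0151, 0.1434]
orientation: [0.047, 0.111, 0.952, 0.281]
wrist_force: [4.9, 6.1, 4.9]
finger_gap: 0.0157
grip_force: 43.5
```

```bash
python3 d.py 0 0 22 1.57; python3 v.py a4; python3 -c "
from h import *
s=monitor.get_state();o,r=frame(O,YAW);print(r.inv().apply(s['ft_torque']),r.inv().apply(s['wrist_force']))"
```

```text
t 8.9 panel [ 1.4 -1.6 24. ] j [-0.44  0.3  -0.32  1.05  0.57 -0.24] F [4.9 6.1 4.9] gap 0.0157
[0.0, 0.0, 22.0, 1.57] [ 0.0057  0.0266 -0.0367 -1.6     0.4    -2.5   ]
[-0.75232371 -1.08952491 -0.91492966] [ 8.6843129 -2.9983537 -0.523164 ]
```

View pics/a4.png

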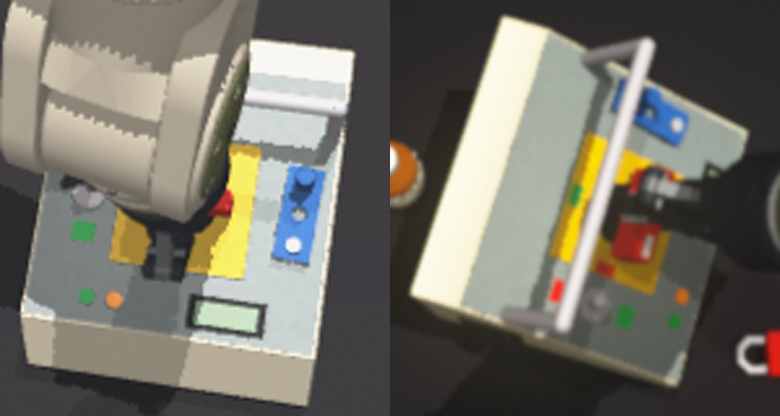

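The bar now lies across the face and the stop torque is felt (about 0.9 N m), so the handle is off. I release it and retract.

Emit:
carry_out(plan=[[[0, 0, 0, 0, 0, 0, 40], [0, 0, 0, 0, 0, 0, 40], [0, 0, 0, 0, 0, 0, 40], [0, 0, 0, 0, 0, 0, 40], [0, 0, 0, -3, -10, 17, 40], [0, 0, 0, -6, -21, 34, 40], [0, 0, 0, -9, -32, 51, 40], [0, 0, 0, -13, -45, 72, 36], [0, 0, 0, -13, -45, 72, 36]]])

```text
clock: 9.9
tcp_pos: [0.522, -0.0323, 0.2156]
orientation: [0.047, 0.11, 0.953, 0.278]
wrist_force: [0.3, -0.6, -0.3]
finger_gap: 0.036
grip_force: 0.0
```

```bash
python3 d.py 25 -80 110 1.57 25 -80 110 3.14 25 -80 60 3.14
```

```text
t 9.9 panel [ -0.7  -1.3 111.5] j [-0.53  0.26 -0.18  1.28  0.55 -0.35] F [ 0.3 -0.6 -0.3] gap 0.036
[25.0, -80.0, 110.0, 1.57] [ 1.12e-02  2.73e-02 -3.90e-02  8.19e+01  0.00e+00  1.27e+01]
[25.0, -80.0, 110.0, 3.14] [-0.2253 -0.7928  1.2788 81.9     0.     12.7   ]
[25.0, -80.0, 60.0, 3.14] [ -0.2253  -0.7928   1.2788  89.3     26.2    -29.2   ]
```

Emit:
carry_out(plan=[[[-0.02, -0.07, 0.11, 10, 0, 2, 36], [-0.04, -0.14, 0.22, 20, 0, 4, 36], [-0.06, -0.21, 0.33, 30, 0, 6, 36], [-0.08, -0.27, 0.44, 40, 0, 8, 36], [-0.1, -0.34, 0.55, 50, 0, 9, 36], [-0.12, -0.41, 0.66, 60, 0, 10, 36], [-0.14, -0.48, 0.77, 70, 0, 11, 36], [-0.155, -0.55, 0.88, 82, 0, 13, 36], [-0.175, -0.61, 0.99, 82, 0, 13, 36], [-0.195, -0.68, 1.1, 82, 0, 13, 36], [-0.21, -0.75, 1.21, 82, 0, 13, 36], [-0.225, -0.793, 1.279, 82, 0, 13, 36], [-0.225, -0.793, 1.279, 85, 13, -8, 36], [-0.225, -0.793, 1.279, 89, 26, -29, 36], [-0.225, -0.793, 1.279, 89, 26, -29, 36], [-0.225, -0.793, 1.279, 89, 26, -29, 36]]])

```text
clock: 11.5
tcp_pos: [0.6091, -0.0038, 0.1838]
orientation: [0.224, -0.578, 0.766, 0.172]
wrist_force: [-0.3, -0.1, 0.8]
finger_gap: 0.0361
grip_force: 0.0
```

```bash
python3 d.py 25 -80 17 3.14;  python3 v.py a5
```

```text
t 11.5 panel [ 25.  -77.3  56.9] j [-0.41  0.41 -0.06  1.2   0.57 -1.73] F [-0.3 -0.1  0.8] gap 0.0361
[25.0, -80.0, 17.0, 3.14] [ 2.90e-03 -4.20e-03 -1.70e-03  8.50e+00  2.02e+01 -3.35e+01]
```

View pics/a5.png

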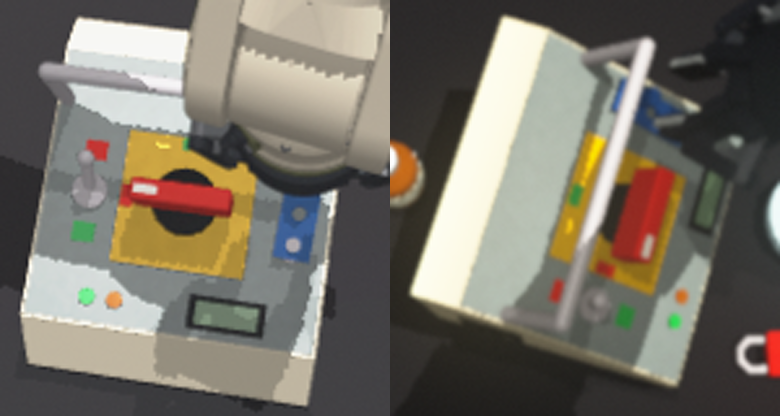

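The toggle and handle are both off, with the pointer at the red mark. In the top view the fingertips at (673,62) and (660,128) straddle the post at about (652,98). I descend.

Emit:
carry_out(plan=[[[0, 0, 0, 3, 7, -11, 36], [0, 0, 0, 6, 14, -22, 36], [0, 0, 0, 8, 20, -33, 36], [0, 0, 0, 8, 20, -33, 36], [0, 0, 0, 8, 20, -33, 22], [0, 0, 0, 8, 20, -33, 22], [0, 0, 0, 8, 20, -33, 22]]])

```text
clock: 12.3
tcp_pos: [0.6182, 0.0149, 0.1523]
orientation: [0.225, -0.578, 0.766, 0.17]
wrist_force: [-0.4, -0.2, 0.9]
finger_gap: 0.0219
grip_force: 0.0
```

```bash
python3 d.py $(python3 -c "
import numpy as np
for t in [0,.2,.4,.6,.8,1.0,1.2,1.4,1.57,1.65]: print(-20+45*np.cos(t),-80-45*np.sin(t),18,3.14159-t)")
```

```text
t 12.3 panel [ 25.  -81.   19.3] j [-0.38  0.43 -0.11  1.1   0.57 -1.69] F [-0.4 -0.2  0.9] gap 0.0219
[25.0, -80.0, 18.0, 3.14159] [ 4.0e-03 -1.8e-03  1.0e-03 -7.0e-01  1.0e+00 -1.1e+00]
[24.102996002855875, -88.94011988577776, 18.0, 2.9415899999999997] [ 0.0337  0.1026 -0.1669  7.7    -2.2    -1.6   ]
[21.447744730129827, -97.52382540388928, 18.0, 2.74159] [ 0.0633  0.2071 -0.3349 15.3    -6.7    -3.    ]
[17.140102670935526, -105.40891130277659, 18.0, 2.54159] [  0.0929   0.3115  -0.5029  21.9    -12.3     -5.4   ]
[11.351801920622442, -112.28102409047852, 18.0, 2.34159] [  0.1225   0.416   -0.6708  27.2    -18.9     -8.5   ]
[4.31360376406629, -117.86619431635535, 18.0, 2.14159] [  0.152    0.5204  -0.8388  30.9    -26.1    -12.4   ]
[-3.6939010485496873, -121.94175886852518, 18.0, 1.94159] [  0.1815   0.6249  -1.0068  33.     -33.6    -16.7   ]
[-12.351478569489153, -124.3452378494807, 18.0, 1.74159] [  0.211    0.7294  -1.1747  33.4    -41.3    -21.5   ]
[-19.964165298017004, -124.99998573193255, 18.0, 1.5715899999999998] [  0.236    0.8182  -1.3175  32.2    -47.6    -25.6   ]
[-23.560439996303025, -124.85892628042635, 18.0, 1.49159] [  0.2478   0.86    -1.3847  31.3    -50.5    -27.6   ]
```

Emit:
carry_out(plan=[[[0, 0, 0, 0, 0, 0, 18], [0.018, 0.05, -0.083, 4, -1, -1, 18], [0.034, 0.103, -0.167, 8, -2, -1, 18], [0.048, 0.155, -0.251, 12, -4, -2, 18], [0.063, 0.207, -0.335, 15, -7, -3, 18], [0.078, 0.26, -0.419, 19, -9, -4, 18], [0.093, 0.311, -0.503, 22, -12, -5, 18], [0.108, 0.364, -0.587, 25, -15, -7, 18], [0.123, 0.416, -0.671, 27, -19, -8, 18], [0.137, 0.468, -0.755, 29, -22, -10, 18], [0.152, 0.52, -0.839, 31, -26, -12, 18], [0.152, 0.52, -0.839, 31, -26, -12, 18]]])

```text
clock: 13.5
tcp_pos: [0.6488, -0.0108, 0.1393]
orientation: [0.117, -0.14, 0.948, 0.26]
wrist_force: [0.5, -0.6, -0.4]
finger_gap: 0.0174
grip_force: 0.0
```

```bash
python3 d.py $(python3 -c "
import numpy as np
for t in [1.0,1.2,1.4,1.57,1.67]: print(-20+45*np.cos(t),-80-45*np.sin(t),18,3.14159-t)")
```

```text
t 13.5 panel [   4.2 -117.4   17.3] j [-0.4   0.5  -0.02  1.13  0.57 -0.72] F [ 0.5 -0.6 -0.4] gap 0.0174
[4.31360376406629, -117.86619431635535, 18.0, 2.14159] [-1.6e-03 -4.0e-04  7.0e-04  4.0e-01 -4.0e-01  7.0e-01]
[-3.6939010485496873, -121.94175886852518, 18.0, 1.94159] [ 0.0282  0.1045 -0.1669  2.5    -8.     -3.7   ]
[-12.351478569489153, -124.3452378494807, 18.0, 1.74159] [  0.058    0.2094  -0.3346   2.8    -15.6     -8.4   ]
[-19.964165298017004, -124.99998573193255, 18.0, 1.5715899999999998] [  0.0833   0.2986  -0.4771   1.7    -21.9    -12.6   ]
[-24.45684664694276, -124.77875074145811, 18.0, 1.47159] [  0.0982   0.351   -0.5609   0.4    -25.5    -15.    ]
```

Emit:
carry_out(plan=[[[0.014, 0.052, -0.083, 1.5, -4, -1.5, 18], [0.028, 0.105, -0.167, 2.5, -8, -3.5, 18], [0.043, 0.157, -0.25, 2.7, -12, -6, 18], [0.058, 0.209, -0.335, 2.8, -15.5, -8.5, 18], [0.07, 0.255, -0.405, 2.3, -19, -10.5, 18], [0.083, 0.299, -0.477, 1.7, -22, -12.5, 18], [0.083, 0.299, -0.477, 1.2, -23.7, -13.7, 18], [0.083, 0.299, -0.477, 0.8, -25.2, -14.7, 18], [0.083, 0.299, -0.477, 0.8, -25.2, -14.7, 18]]])

```text
clock: 14.4
tcp_pos: [0.6502, -0.0338, 0.1261]
orientation: [0.04, 0.129, 0.95, 0.283]
wrist_force: [1.7, 6.7, 4.1]
finger_gap: 0.0178
grip_force: 3.9
```

```bash
python3 d.py; python3 v.py a6
```

```text
t 14.4 panel [ -21.3 -125.    18.1] j [-0.43  0.53 -0.    1.13  0.57 -0.19] F [1.7 6.7 4.1] gap 0.0178
```

View pics/a6.png

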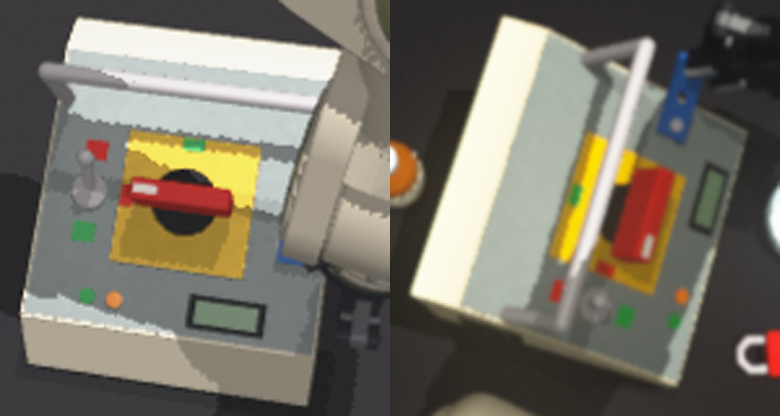

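The hasp lies along the face's cross direction, out over the side, with 8 N of stop force. I open and retract straight out.

Emit:
carry_out(plan=[[[0, 0, 0, 0.3, 1, 0.7, 34], [0, 0, 0, 0.3, 1, 0.7, 34], [0, 0, 0, 0.3, 1, 0.7, 34], [0, 0, 0, -2, -7, 13, 34], [0, 0, 0, -5, -17, 28, 34], [0, 0, 0, -9, -32, 51, 34], [0, 0, 0, -15, -52, 84, 34], [0, 0, 0, -15, -52, 120, 34], [0, 0, 0, -15, -52, 160, 34], [0, 0, 0, -15, -100, 180, 34], [0, 0, 0, -15, -150, 180, 34], [0, 0, 0, -15, -150, 180, 34], [0, 0, 0, -15, -150, 180, 34]]])

```text
clock: 15.8
tcp_pos: [0.6345, -0.1878, 0.3035]
orientation: [0.039, 0.133, 0.95, 0.281]
wrist_force: [-0.1, 0.5, 0.3]
finger_gap: 0.0341
grip_force: 0.0
```

```bash
python3 d.py; python3 v.py a7
python3 - <<'E'
import cv2
a=cv2.imread("pics/a7.png"); b=cv2.imread("pics/top0.png")
print(a.shape)
from h import *
im=viewer.read_camera("top")[:,:,::-1]
d=cv2.absdiff(im,b).max(2)
for n,(u,v) in dict(bottle=(205,206),dishes=(370,223),lock=(357,276)).items(): print(n,d[v-22:v+22,u-22:u+22].mean())
E
```

```text
t 15.8 panel [ -52.5 -152.   249.9] j [-0.65  0.61  0.56  1.75  0.53 -0.43] F [-0.1  0.5  0.3] gap 0.0341
(416, 780, 3)
bottle 3.3600206611570247
dishes 54.47365702479339
lock 57.02272727272727
```

View pics/a7.png

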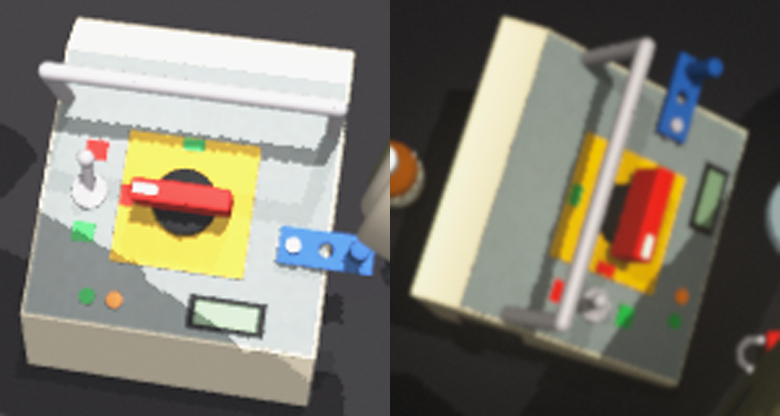

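All three are off or out: the toggle leans up, the pointer is at the red mark, and the hasp points over the right side. The dishes and padlock are only covered by the arm in the top view. The arm is clear of everything, so I hand in.

```bash
python3 -c "
from h import *
print(order.hand_in())"
```

```text
the job is handed in; nothing more can be done
None
```

I switched the toggle off, turned the isolator handle to off and swung the hasp fully out, in that order, then handed the job in at about 16 s; no verdict came back, and the arm hid the dishes and padlock from the top camera in my last check.

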